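Check-weigh a parts tin and sort it as full or short

ROBOT

A 7-joint arm with a two-finger parallel gripper is mounted at the origin on the work surface. World frame = base frame: x ahead of the robot, y to its left, z up, the work surface at z = 0. Lengths are in m, angles in rad, forces in N, time in s.
With the tool pointing down it reaches from about 0.4 to 0.85 m from the base axis. Payload 10.4 kg.
Tool frame: the origin (TCP) lies at the very end of the fingers, on their centre line; the grasp point (between the pads) lies 19 mm behind it (ctrl.tcp_to_grasp is the z of the grasp point in the tool frame, in m); z points along the fingers, y is the line along which they close (so a half turn about z gives the same grasp; the last joint's range is limited). The gripper opens to 85 mm and grips with 20 to 120 N. Pads are 22 mm wide; open, the fingers measure 114 mm over their backs; the gripper's body (76 mm by 85 mm) begins 54 mm behind the grasp point. The pads swing forward as they close: fully open they stand 13 mm farther back than shut.
Start: joints at [-1.286, 0.332, -0.065, 1.46, 0.022, 1.35, -0.088], TCP at [0.189, 0.596, 0.231] pointing down, gripper open.
Joint ranges: [-2.6, 2.6], [-0.5, 2.12], [-1.47, 1.34], [0.16, 2.42], [-1.27, 4.41], [0.06, 2.06], [-2.6, 2.6]. Speed limits (rad/s): [2.22, 2.22, 2.79, 2.79, 3.14, 3.14, 3.14].

INTERFACE

Orientations are given as a unit quaternion [w, x, y, z].
In Python, from cell import readout, vision, ticket, ctrl gives the robot as it stands. The module is installed in compiled form; this text tells all that it offers.
- The arm moves only by the tool move_arm, never from a script. Its argument "series" is a list that holds one entry, the list of rows, each a list of 7 numbers: the shift along the tool's x, y, z in cm, then the turn, a rotation vector about the tool's x, y, z in degrees, then the opening, from 0 (shut) to 1 (fully open). A call has exactly 10 rows; each row shifts and turns the commanded pose from where the row before left it, along the tool's axes as they then stand; what a row does not reach is not made up. A row lasts 1/8 s, in which the tool goes at most 62.5 mm and 10.7 degrees, less where a joint would pass 70% of its speed; a pose out of reach is approached as far as the arm can. A call with a gripper value outside its range is refused whole. The fingers move at their own pace and stop on an object; "squeeze" is the grip in N (left out, the last holds). Time passes only in rows, so rows that do not move let the fingers close, or fill a call up. It gives the time, the measured TCP pose, the force, the opening and the grip force at its end, in the units of the state.
- readout.get_obs(): the state, without advancing time (a new reading comes with each control period).
- vision.camera(name): name is "scene" or "top" or "wrist"; returns (picture, depth): 480x640x3 uint8, blue, green, red; 480x640 float32, m along the optical axis (not along the pixel's ray), 0 where there is no reading.
- vision.camera_params(name): a dict with "intrinsics" (3x3 intrinsics, pixels), "world_from_camera" (4x4, takes a point from camera to world coordinates); the wrist camera has in their place "tool_from_camera" (4x4, takes a point from camera to tool coordinates, whose origin is the TCP and whose axes are the flange's). Camera axes: x right, y up, looking along -z (the intrinsics and any distortion apply to the point x, -y, -z); pixel columns grow to the right and rows downward; lengths in m; the calibration is good to about 2 mm. A picture is of the moment at which its call begins: read the wrist's pose just before it. camera_params takes no time and is no camera call.
- ticket.finish_job(): hands the job in; it is judged then, once.
The state is a dict: "t": time; "joint_positions": joint angles; "joint_velocities": joint speeds; "tau": joint torques, N m; "position": TCP position; "tcp_rot": TCP orientation; "ft_force": force on the tool from outside, world axes, zero at the start; "ft_torque": the same for the moment, N m; "grip_width": finger opening in m; "gripper_force": force on a finger pad.
Only numpy, scipy, OpenCV 4.12 (cv2) and the standard library are available. Lean on these libraries where they do the work, as an engineer would, in place of code of your own. Each camera call takes 0.05 s, during which the arm holds its last target. There are 200 camera calls.

TASK

Take the oblong steel tin off the slanted rack under the lamp bar and set it level on the pan of the spring scale, letting go so that it is truly weighed. If it presses the pan's pointer down to the brass mark or lower the tin is full: put it in the rectangular tray; if the pointer stays above the mark it is short: put it in the round dish. Set the tin down gently, lid up and flat on the floor of its tray or dish, and leave the round can and the other small things where they are.

Things in the scene. Friction and masses are not known exactly. Their poses are not given: they have to be found in the camera images.
- tin_center (a point): Centre of the oblong steel tin with lid: 80 mm long (its x), 44 mm wide (its y), 50 mm high (its z, lid up); mass 0.2 to 0.65 kg, not to be seen from outside. At the start it lies left or right on the rack, one 44 mm end against the lip, its x axis pointing up the slope (away from the robot), its z axis square to the slope.
- rack: Grey slanted rack, fixed, 340 mm wide (y), about 130 mm deep; origin on the table below its middle; its x axis points up the slope, away from the robot. The slope climbs 32 degrees (0.56 rad), from 30 mm above the table at the lip (x = -60 mm) to 100 mm at the back; the lip stands 14 mm proud of the slope.
- lamp_bar (a point): Middle of the lamp bar over the rack, 22 mm thick, along the rack's y, 205 mm above the table, on posts at y = +-174 mm. It bars the way straight down on to the tin, so the tin is taken square to the slope, from the robot's side, and withdrawn the same way.
- can_center (a point): Centre of the round steel can, 80 mm across and 50 mm high, on the other side of the same rack. A bystander.
- pan_top (a point): Middle of the top face of the scale's steel pan, 100 mm (x) by 80 mm (y), 6 mm thick; 115 mm above the table when empty; it sinks with the pan and stays level. x points away from the robot, to the post (8 by 16 mm, at x = 68 mm, top 130 mm above the table). Grey base 40 mm high. The tin fits with its length along x.
- pan (a joint): How far the sprung pan has been pressed down, m: 0 empty, 0.060 at the bottom stop. The spring gives 0.12 N per mm from zero and is damped (settles in about 1 s). The pointer stands level with the brass mark at 0.0327 (0.400 kg).
- pointer (a point): Tip of the dark pointer carried by the pan, beside the post; 112 mm above the table when the pan is empty.
- scale_mark (a point): Middle height of the brass mark on the scale's post, fixed, 79.3 mm above the table. Pointer as low as this or lower: full. A tin within 25 g of the mark is accepted in either place.
- tray_in (a point): Middle of the floor of the rectangular grey tray for full tins: 150 mm (x) by 180 mm (y) outside, walls 4 mm thick and 18 mm high; floor 4 to 5 mm above the table. Fixed.
- dish_in (a point): Middle of the floor of the round grey dish for short tins: 176 mm across outside, rim 18 mm high, flat inside to a diameter of about 160 mm; floor 4 mm above the table. Fixed. Tray and dish may stand either way round.
- shield0: Bystander: small square steel plate, 26 by 26 by 4 mm, between scale and rack; origin under its centre.
- shield1: Bystander: as shield0.
- shield2: Bystander: as shield0.
- pen: Bystander: black pick-up pen, 155 mm long, 16 mm thick, lying beyond the trays; origin under its body's middle.
- brush: Bystander: brush, 150 mm long, lying on the left.
There are look-alikes about, which are no part of the job. Leave any green look-alike of the part that bears dish_in alone.

How it is judged:
On the way:
1. the tin stands level on the scale's pan, let go and at rest (angle between tin_center's own z axis and vertical below 0.09 rad and linear speed of tin below 0.02 m/s and contact force between tin and the arm below 0.05 N and contact force between tin and the fingers below 0.05 N and x of tin_center in the frame of pan_top between -0.045 and 0.045 m and y of tin_center in the frame of pan_top between -0.045 and 0.045 m and contact force between tin and pan above 1.5 N), for 0.3 s.
At the end, for the whole second after the job is handed in: The tin stands lid up and flat (within 5 degrees), let go and at rest: in the rectangular tray, centre within 55 mm (x) and 70 mm (y) of its middle, if it weighs 0.400 kg or more; in the round dish, centre within 55 mm of its middle, if it weighs less (25 g either way is accepted in both) (angle between tin_center's own z axis and vertical below 0.09 rad and linear speed of tin below 0.02 m/s and contact force between tin and the arm below 0.05 N and contact force between tin and the fingers below 0.05 N and ((x of tin_center in the frame of tray_in between -0.055 and 0.055 m and y of tin_center in the frame of tray_in between -0.07 and 0.07 m and z of tin_center in the frame of tray_in below 0.03 m and contact force between tin and tray above 3.65 N) or (horizontal distance between tin_center and dish_in below 0.055 m and z of tin_center in the frame of dish_in below 0.03 m and contact force between tin and dish between 1 and 4.2 N))); the robot touches nothing.
It fails at once if the tin is let fall from more than about 12 mm (over 0.5 m/s with no finger on it) (contact force between tin and the fingers below 0.05 N and linear speed of tin above 0.5 m/s).
It fails at once if the tin is banged down (over 90 N) (contact force between tin and tray above 90 N or contact force between tin and dish above 90 N or contact force between tin and pan above 90 N).
It fails at once if the round can is displaced by more than 30 mm (distance of can_center from where it was at the start of the episode above 0.03 m).
It fails at once if another bystander is displaced by more than 40 mm (distance of any of shield0, shield1, shield2, pen, brush from where it was at the start of the episode above 0.04 m).
It also fails if it takes over 59 s, if anything falls off the work surface, if the arm or the gripper's body presses on something with over 40 N, if the wrist force passes 120 N, or if a joint passes its speed limit or range.

## Working session

There is one attempt and no reset: what is moved stays moved. The work goes in short steps, Python scripts to look and compute and a tool call to move; the robot and the scene stay as the last step left them, time stands still between calls to the robot, and variables do not carry over. Pictures are saved under pics/ and viewed, at most 10 in all, crops included, and the job is handed in when it is done.

Besides the shell and the picture viewer there is one more tool, called in YAML: its name, and indented under it one key for each argument. move_arm: Moves the arm, as the interface text tells. Its arguments: {"type":"object","properties":{"series":{"type":"array"},"squeeze":{"type":"number"}},"required":["series"]}

```bash
mkdir -p pics; cat > h.py <<'E'
import numpy as np, cv2
from cell import readout, vision, ticket, ctrl
from scipy.spatial.transform import Rotation as R
def rot(q): return R.from_quat([q[1],q[2],q[3],q[0]])
def cam(n):
    o=readout.get_obs(); im,d=vision.camera(n); p=vision.camera_params(n)
    if n=='wrist':
        T=np.eye(4);T[:3,:3]=rot(o['tcp_rot']).as_matrix();T[:3,3]=o['position'];W=T@np.array(p['tool_from_camera'])
    else: W=np.array(p['world_from_camera'])
    return im,d,np.array(p['intrinsics']),W
def cloud(d,K,W):
    v,u=np.mgrid[:d.shape[0],:d.shape[1]]
    P=np.stack([(u-K[0,2])/K[0,0]*d,-(v-K[1,2])/K[1,1]*d,-d],-1)
    return P@W[:3,:3].T+W[:3,3]
E
python3 - <<'E'
from h import *
o=readout.get_obs();print(o['t'],o['position'],o['tcp_rot'],o['grip_width'],ctrl.tcp_to_grasp)
print(vision.camera_params('top').keys())
for n in('top','scene'):
    im,d,K,W=cam(n);cv2.imwrite(f'pics/{n}0.png',im);np.savez(f'{n}0.npz',im=im,d=d,K=K,W=W);print(n,K,W.round(3),(d>0).mean())
E
```

```text
0.0 [0.18927004 0.59525906 0.23050107] [-6.01790309e-05  1.53282419e-01  9.88182156e-01 -7.22483597e-04] 0.08577569878450328 -0.0187
dict_keys(['intrinsics', 'world_from_camera'])
top [[487.99752308   0.         321.7616225 ]
 [  0.         487.99752308 236.86723451]
 [  0.           0.           1.        ]] [[-0.021  0.991 -0.132  0.356]
 [-0.999 -0.017  0.027  0.039]
 [ 0.024  0.133  0.991  1.25 ]
 [ 0.     0.     0.     1.   ]] 0.99607421875
scene [[576.32798549   0.         324.98547563]
 [  0.         576.32798549 247.54083431]
 [  0.           0.           1.        ]] [[ 0.865 -0.41   0.29   0.85 ]
 [ 0.502  0.697 -0.512 -0.593]
 [ 0.007  0.588  0.809  1.149]
 [ 0.     0.     0.     1.   ]] 0.9960286458333333
```

View pics/top0.png

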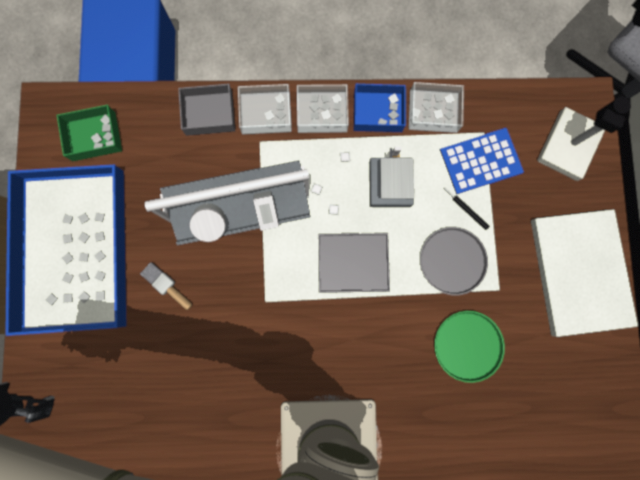

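View pics/scene0.png

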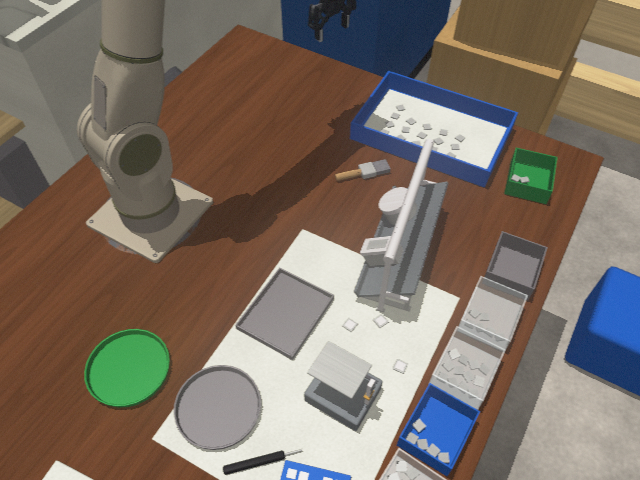

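Top view: the tin is at (265,213), the can at (207,225), the rack runs at a slight yaw under the lamp bar, and the pan is at (397,178). The grey tray is at (353,262). The bin at (206,108) looks like it but is small, deep and off the sheet. The grey dish is at (453,260), and its green look-alike at (469,346) is to be left alone. Next I'll measure these and check one crop.

```bash
python3 - <<'E'
from h import *
f=np.load('top0.npz');im,d,K,W=[f[k] for k in('im','d','K','W')];P=cloud(d,K,W)
g=np.load('scene0.npz');im2=g['im'];P2=cloud(g['d'],g['K'],g['W'])
def at(u,v,r=2):return np.median(P[v-r:v+r+1,u-r:u+r+1].reshape(-1,3),0).round(4)
def at2(u,v,r=2):return np.median(P2[v-r:v+r+1,u-r:u+r+1].reshape(-1,3),0).round(4)
for n,u,v in[('tin',265,213),('can',207,225),('pan',397,178),('tray',353,262),('dish',453,260),('sheet',300,150),('barL',165,205),('barR',295,178),('barM',230,191),('rackback',240,172)]:print(n,at(u,v))
for n,u,v in[('tin?',376,247),('pan',340,367),('tray',285,312),('dish',217,407),('tinlid',374,243)]:print('s',n,at2(u,v))
# pan top region by height
def reg(P,c,r,z0,z1):
    q=P.reshape(-1,3);m=(abs(q[:,:2]-c)<r).all(1)&(q[:,2]>z0)&(q[:,2]<z1);return q[m]
for PP in(P,P2):
    q=reg(PP,at(397,178)[:2],.09,.105,.122);r=cv2.minAreaRect((q[:,:2]*1000).astype(np.float32));print('pan',len(q),r,q[:,2].mean())
    for n,c in(('tray',at(353,262)),('dish',at(453,260))):
        q=reg(PP,c[:2],.12,.012,.03);print(n,len(q),cv2.minAreaRect((q[:,:2]*1000).astype(np.float32)),q[:,2].max())
    # tin : slope plane fit from rack strip, then points above
    t=at(265,213);q=reg(PP,t[:2],.07,.03,.18)
    print('tinpts',len(q))
m=(abs(P-at(353,262))[...,2]<1)
a=cv2.resize(im[130:310,140:300],None,fx=4,fy=4,interpolation=cv2.INTER_CUBIC)[:560]
b=cv2.resize(im2[180:320,330:480],None,fx=4,fy=4,interpolation=cv2.INTER_CUBIC)
c=np.zeros((600,800,3),np.uint8);a=cv2.resize(im[150:260,150:310],(400,275),interpolation=2);b=cv2.resize(im2[130:320,330:460],(400,584),interpolation=2)
e=cv2.resize(im[120:300,340:520],(320,320),interpolation=2)
c[:275,:400]=a;c[:584,400:]=b;c[278:598,:320]=e;cv2.imwrite('pics/crop1.png',c)
E
```

```text
tin [0.5702 0.1428 0.0946]
can [0.5428 0.2797 0.0953]
pan [ 0.646  -0.1748  0.1164]
tray [ 0.4562 -0.0735  0.0031]
dish [ 0.4564 -0.3316  0.003 ]
sheet [0.7561 0.058  0.0009]
barL [0.5698 0.3472 0.2118]
barR [0.6246 0.0666 0.2125]
barM [0.5975 0.2071 0.214 ]
rackback [0.6701 0.2036 0.0993]
s tin? [0.5719 0.1318 0.0974]
s pan [ 0.6476 -0.1716  0.1159]
s tray [ 0.4529 -0.0719  0.006 ]
s dish [ 0.4527 -0.3295  0.0056]
s tinlid [0.5616 0.1434 0.092 ]
pan 1385 ((661.2218627929688, -174.5017547607422), (80.82867431640625, 124.2138900756836), 87.95106506347656) 0.11481612552745779
tray 440 ((455.0274658203125, -73.42935180664062), (180.5088348388672, 150.26174926757812), 89.33290100097656) 0.0255402235254083
dish 531 ((463.3497314453125, -345.6124572753906), (174.22088623046875, 212.90997314453125), 26.59077262878418) 0.024650015102598566
tinpts 2143
pan 2087 ((658.8619384765625, -175.12332153320312), (81.8017349243164, 124.78943634033203), 88.77503204345703) 0.11613404312254583
tray 708 ((475.6957702636719, -61.91633605957031), (205.7715606689453, 196.49325561523438), 89.05034637451172) 0.027553575317415646
dish 977 ((462.7419128417969, -347.4539794921875), (173.23899841308594, 216.7119903564453), 26.746967315673828) 0.024674160788643595
tinpts 1627
```

View pics/crop1.png

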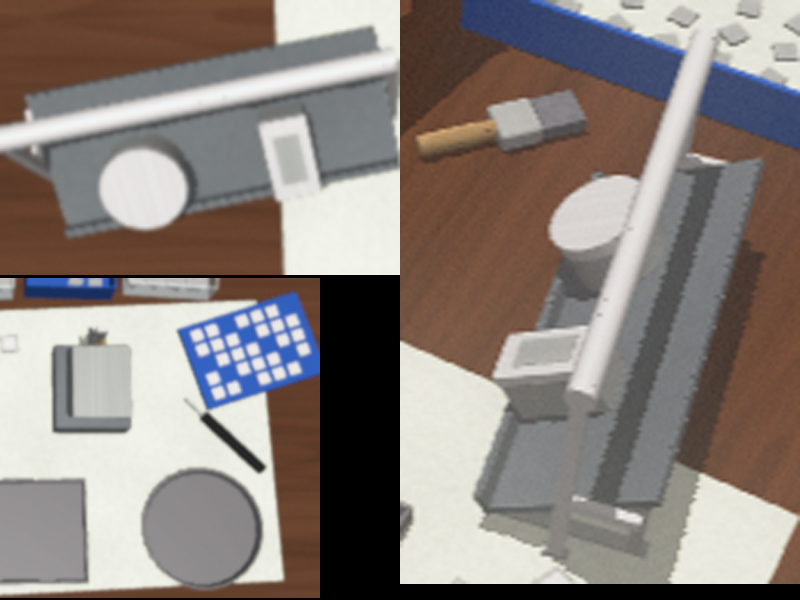

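The crop confirms it: an oblong tin with a rectangular lid panel, to the right of the round can. Next is the tin's pose in the rack frame, the dish centre, and the move to get there.

```bash
python3 - <<'E'
from h import *
f=np.load('top0.npz');d,K,W=[f[k] for k in('d','K','W')];P=cloud(d,K,W)
g=np.load('scene0.npz');P2=cloud(g['d'],g['K'],g['W'])
for nm,PP in(('top',P),('scene',P2)):
    q=PP.reshape(-1,3)
    b=q[(q[:,2]>.195)&(q[:,2]<.225)&(abs(q[:,0]-.6)<.07)&(abs(q[:,1]-.2)<.17)]
    _,_,V=np.linalg.svd(b[:,:2]-b[:,:2].mean(0),full_matrices=False);v=V[0]*np.sign(V[0,1]);yaw=np.arctan2(-v[0],v[1])
    ex=np.array([np.cos(yaw),np.sin(yaw),0]);ey=np.array([-np.sin(yaw),np.cos(yaw),0]);ez=np.array([0,0,1.])
    s=.5585;sx=np.cos(s)*ex+np.sin(s)*ez;sn=-np.sin(s)*ex+np.cos(s)*ez
    A=np.array([sx,ey,sn])
    # bare slope points between can and tin
    m=(abs(q[:,0]-.57)<.1)&(abs(q[:,1]-.16)<.1)&(q[:,2]>.02)&(q[:,2]<.17)
    r=q[m]@A.T
    h,e=np.histogram(r[:,2],bins=np.arange(r[:,2].min(),r[:,2].max()+.002,.002));top=np.argsort(h)[-6:]
    print(nm,'yaw',yaw,'bar',b.mean(0),[(round(e[i],3),h[i]) for i in sorted(top)])
    i=[k for k in range(len(h))]
    floor=e[np.argmax(h)]
    # lid: within 46..54 above the floor
    t=r[(r[:,2]>floor+.045)&(r[:,2]<floor+.056)&(abs(r[:,1]-(np.array([.5702,.1428,.0946])@ey))<.035)]
    rr=cv2.minAreaRect((t[:,:2]*1000).astype(np.float32));print(len(t),rr,'lid n',np.median(t[:,2]))
    c=np.array([rr[0][0]/1e3,rr[0][1]/1e3,np.median(t[:,2])-.025]);print('center',(c@A).round(4), 'lid s-range',np.percentile(t[:,0],[1,99]),'y',np.percentile(t[:,1],[1,99]))
    dd=q[(np.hypot(q[:,0]-.455,q[:,1]+.332)<.1)&(q[:,2]>.014)&(q[:,2]<.026)]
    for _ in range(3):
        M=np.c_[2*dd[:,:2],np.ones(len(dd))];z=np.linalg.lstsq(M,(dd[:,:2]**2).sum(1),rcond=None)[0];rad=np.sqrt(z[2]+z[0]**2+z[1]**2)
        dd=dd[abs(np.hypot(*(dd[:,:2]-z[:2]).T)-rad)<.006]
    print('dish',z[:2],rad)
E
```

```text
top yaw 0.1905928884896851 bar [0.60309091 0.20571609 0.21325847] [(np.float64(-0.286), np.int64(265)), (np.float64(-0.284), np.int64(657)), (np.float64(-0.282), np.int64(882)), (np.float64(-0.28), np.int64(540)), (np.float64(-0.278), np.int64(179)), (np.float64(-0.232), np.int64(292))]
602 ((548.118896484375, 30.68102264404297), (82.37518310546875, 45.24043273925781), 0.543755292892456) lid n -0.23135712927067392
center [0.584  0.1439 0.0731] lid s-range [0.50830387 0.58799924] y [0.00877051 0.05290627]
dish [ 0.45546428 -0.32841845] 0.08488368326532623
scene yaw 0.19191078256812594 bar [0.60754237 0.18538282 0.21484277] [(np.float64(-0.283), np.int64(177)), (np.float64(-0.281), np.int64(752)), (np.float64(-0.279), np.int64(826)), (np.float64(-0.277), np.int64(390)), (np.float64(-0.231), np.int64(159)), (np.float64(-0.229), np.int64(205))]
412 ((541.724609375, 29.975879669189453), (72.12088012695312, 48.02130126953125), 2.835150718688965) lid n -0.2287140601893654
center [0.5772 0.1427 0.0719] lid s-range [0.50727429 0.57537961] y [0.00632104 0.05272224]
dish [ 0.45394458 -0.32942376] 0.08488201956732337
```

```bash
cat >> h.py <<'E'
yaw,s=.191,.5585
ex=np.array([np.cos(yaw),np.sin(yaw),0]);ey=np.array([-np.sin(yaw),np.cos(yaw),0]);ez=np.array([0,0,1.])
sx=np.cos(s)*ex+np.sin(s)*ez;sn=-np.sin(s)*ex+np.cos(s)*ez
Rrack=np.c_[-sx,ey,-sn]; TIN=np.array([.583,.1435,.072])
def down(a): # tool down, y axis at yaw a from world y
    return np.c_[[-np.cos(a),-np.sin(a),0],[-np.sin(a),np.cos(a),0],[0,0,-1]]
def plan(p,Rt,n,o=None):
    o=o or readout.get_obs();p0=np.array(o['position']);R0=rot(o['tcp_rot'])
    w=(R0.inv()*R.from_matrix(Rt)).as_rotvec()/n
    rows=[]
    for i in range(n):
        Ri=R0*R.from_rotvec(w*i)
        rows.append([*(Ri.inv().apply(p-p0)/n*100).round(2),*np.degrees(w).round(1)])
    for i,r in enumerate(rows): print([float(x)+0 for x in r])
E
python3 - <<'E'
from h import *
plan(TIN+.12*sn,Rrack,20)
E
```

```text
[-2.28, -1.71, 0.29, -0.4, -1.6, -1.4]
[-2.23, -1.77, 0.34, -0.4, -1.6, -1.4]
[-2.18, -1.82, 0.38, -0.4, -1.6, -1.4]
[-2.12, -1.88, 0.43, -0.4, -1.6, -1.4]
[-2.06, -1.93, 0.47, -0.4, -1.6, -1.4]
[-2.0, -1.98, 0.52, -0.4, -1.6, -1.4]
[-1.94, -2.03, 0.56, -0.4, -1.6, -1.4]
[-1.87, -2.08, 0.59, -0.4, -1.6, -1.4]
[-1.8, -2.13, 0.63, -0.4, -1.6, -1.4]
[-1.73, -2.18, 0.66, -0.4, -1.6, -1.4]
[-1.66, -2.23, 0.69, -0.4, -1.6, -1.4]
[-1.59, -2.27, 0.72, -0.4, -1.6, -1.4]
[-1.51, -2.31, 0.75, -0.4, -1.6, -1.4]
[-1.44, -2.36, 0.77, -0.4, -1.6, -1.4]
[-1.36, -2.39, 0.79, -0.4, -1.6, -1.4]
[-1.28, -2.43, 0.81, -0.4, -1.6, -1.4]
[-1.19, -2.47, 0.83, -0.4, -1.6, -1.4]
[-1.11, -2.5, 0.84, -0.4, -1.6, -1.4]
[-1.03, -2.53, 0.85, -0.4, -1.6, -1.4]
[-0.94, -2.56, 0.86, -0.4, -1.6, -1.4]
```

move_arm:
  series:
    - [[-2.3,-1.7,0.3,-0.4,-1.6,-1.4,1],[-2.2,-1.8,0.3,-0.4,-1.6,-1.4,1],[-2.2,-1.8,0.4,-0.4,-1.6,-1.4,1],[-2.1,-1.9,0.4,-0.4,-1.6,-1.4,1],[-2.1,-1.9,0.5,-0.4,-1.6,-1.4,1],[-2.0,-2.0,0.5,-0.4,-1.6,-1.4,1],[-1.9,-2.0,0.6,-0.4,-1.6,-1.4,1],[-1.9,-2.1,0.6,-0.4,-1.6,-1.4,1],[-1.8,-2.1,0.6,-0.4,-1.6,-1.4,1],[-1.7,-2.2,0.7,-0.4,-1.6,-1.4,1]]

```text
t: 1.35
position: [0.3555, 0.3631, 0.2025]
tcp_rot: [0.143, 0.03, 0.989, 0.013]
ft_force: [0.4, 0.0, -0.3]
grip_width: 0.0855
gripper_force: 0.0
```

move_arm:
  series:
    - [[-1.7,-2.2,0.7,-0.4,-1.6,-1.4,1],[-1.6,-2.3,0.7,-0.4,-1.6,-1.4,1],[-1.5,-2.3,0.8,-0.4,-1.6,-1.4,1],[-1.4,-2.4,0.8,-0.4,-1.6,-1.4,1],[-1.4,-2.4,0.8,-0.4,-1.6,-1.4,1],[-1.3,-2.4,0.8,-0.4,-1.6,-1.4,1],[-1.2,-2.5,0.8,-0.4,-1.6,-1.4,1],[-1.1,-2.5,0.8,-0.4,-1.6,-1.4,1],[-1.0,-2.5,0.9,-0.4,-1.6,-1.4,1],[-0.9,-2.6,0.9,-0.4,-1.6,-1.4,1]]

```text
t: 2.6
position: [0.522, 0.1311, 0.1749]
tcp_rot: [0.28, -0.094, 0.955, 0.026]
ft_force: [0.1, 1.4, -0.1]
grip_width: 0.0855
gripper_force: 0.0
```

```bash
python3 - <<'E'
from h import *
o=readout.get_obs();print(o['t'],o['position'],o['ft_force'],o['joint_positions'].round(2) if hasattr(o['joint_positions'],'round') else o['joint_positions'])
im,d,K,W=cam('wrist');cv2.imwrite('pics/w1.png',im)
q=cloud(d,K,W).reshape(-1,3);q=q[d.ravel()>0]
A=np.array([sx,ey,sn]);r=(q-TIN)@A.T
t=r[(abs(r[:,0])<.06)&(abs(r[:,1])<.045)&(abs(r[:,2]-.025)<.008)]
print(len(t),cv2.minAreaRect((t[:,:2]*1000).astype(np.float32)),np.median(t[:,2]),np.percentile(t[:,0],[1,99]),np.percentile(t[:,1],[1,99]))
plan(TIN+.12*sn,Rrack,1)
E
```

```text
2.6 [0.52204154 0.13107905 0.17489498] [ 0.11284524  1.43053203 -0.05935965] [-0.88 -0.23  0.43  2.27  0.43  0.56  1.03]
10200 ((-0.0245208740234375, 1.055419921875), (81.40525817871094, 45.338741302490234), 0.02996658720076084) 0.025246691759849206 [-0.04035505  0.03874522] [-0.02100374  0.02298236]
[0.16, 0.43, -0.06, -0.2, 0.7, 0.2]
```

View pics/w1.png

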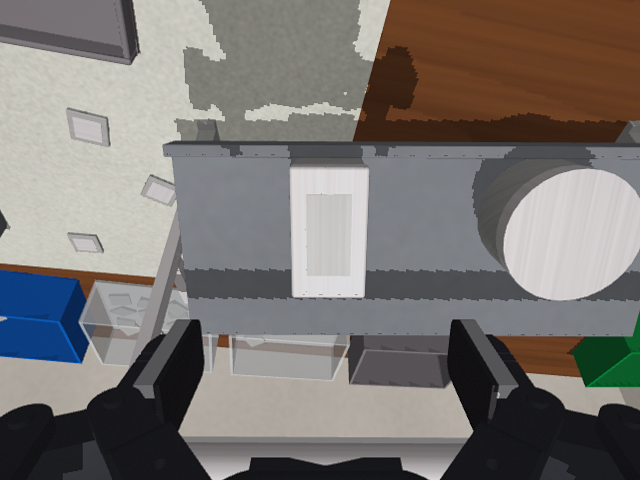

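The tin's lid is at (330,230), square in the view and within 1 mm of the estimate. The fingers straddle it and the can at (570,230) is clear. Going in.

move_arm:
  series:
    - [[0.2,0.5,0,-0.2,0.7,0.2,1],[0,0,1.5,0,0,0,1],[0,0,1.5,0,0,0,1],[0,0,1.5,0,0,0,1],[0,0,1.5,0,0,0,1],[0,0,1.5,0,0,0,1],[0,0,1.5,0,0,0,1],[0,0,1.5,0,0,0,1],[0,0,1.5,0,0,0,1],[0,0,1.2,0,0,0,1]]
  squeeze: 60

```text
t: 3.9
position: [0.5873, 0.1519, 0.0612]
tcp_rot: [0.273, -0.093, 0.957, 0.028]
ft_force: [0.3, 0.4, -0.0]
grip_width: 0.0852
gripper_force: 0.0
```

```bash
python3 - <<'E'
from h import *
o=readout.get_obs();print(o['ft_force'])
print(((np.array(o['position'])-TIN)@np.array([sx,ey,sn]).T).round(4), np.degrees((rot(o['tcp_rot']).inv()*R.from_matrix(Rrack)).as_rotvec()))
E
```

```text
[ 0.28756962  0.42306235 -0.04629581]
[-0.0008  0.0075 -0.0123] [ 0.20048554 -0.13971048  0.09513362]
```

move_arm:
  series:
    - [[0,-0.6,0,0,0,0,1],[0,0,0,0,0,0,1],[0,0,0,0,0,0,0],[0,0,0,0,0,0,0],[0,0,0,0,0,0,0],[0,0,0,0,0,0,0],[0,0,0,0,0,0,0],[0,0,0,0,0,0,0],[0,0,0,0,0,0,0],[0,0,0,0,0,0,0]]

```text
t: 5.15
position: [0.5888, 0.1448, 0.0626]
tcp_rot: [0.274, -0.092, 0.957, 0.028]
ft_force: [-7.6, 0.3, 8.4]
grip_width: 0.043
gripper_force: 59.5
```

move_arm:
  series:
    - [[0,0,-0.5,0,0,0,0],[0,0,-1,0,0,0,0],[0,0,-1.5,0,0,0,0],[0,0,-2,0,0,0,0],[0,0,-2,0,0,0,0],[0,0,-2,0,0,0,0],[0,0,-2,0,0,0,0],[0,0,-2,0,0,0,0],[0,0,-1,0,0,0,0],[0,0,0,0,0,0,0]]

```text
t: 6.4
position: [0.5159, 0.1298, 0.1808]
tcp_rot: [0.274, -0.092, 0.957, 0.027]
ft_force: [1.0, -0.9, -4.6]
grip_width: 0.0434
gripper_force: 62.6
```

```bash
python3 - <<'E'
from h import *
o=readout.get_obs();print(o['ft_force'],o['grip_width'],o['gripper_force'])
im,d,K,W=cam('wrist');cv2.imwrite('pics/w2.png',im)
T=np.eye(4);T=np.linalg.inv(np.r_[np.c_[rot(o['tcp_rot']).as_matrix(),o['position']],[[0,0,0,1]]])
q=cloud(d,K,W).reshape(-1,3)@T[:3,:3].T+T[:3,3]
t=q[(abs(q[:,0])<.06)&(abs(q[:,1])<.03)&(abs(q[:,2]+.0377)<.006)]
print(len(t),np.percentile(t,[1,50,99],axis=0).round(4))
c=np.c_[t[:,:2],np.ones(len(t))];print('lid plane',np.linalg.lstsq(c,t[:,2],rcond=None)[0])
PAN=np.array([.648,-.175,.115])
# target: above pan
Rt=down(-.02)
plan(np.array([.648,-.175,.23]),Rt,20)
E
```

```text
[ 1.01458411 -0.91625612 -4.64438356] 0.043400448358299135 62.6233434677124
33837 [[-0.0273 -0.0246 -0.0405]
 [ 0.0106 -0.     -0.0364]
 [ 0.04    0.0245 -0.033 ]]
lid plane [ 0.01270933  0.00088109 -0.03658955]
[-0.44, -1.62, -0.02, 0.2, 1.6, 0.6]
[-0.45, -1.62, -0.03, 0.2, 1.6, 0.6]
[-0.47, -1.61, -0.04, 0.2, 1.6, 0.6]
[-0.48, -1.61, -0.05, 0.2, 1.6, 0.6]
[-0.5, -1.6, -0.06, 0.2, 1.6, 0.6]
[-0.51, -1.6, -0.07, 0.2, 1.6, 0.6]
[-0.53, -1.59, -0.08, 0.2, 1.6, 0.6]
[-0.54, -1.59, -0.09, 0.2, 1.6, 0.6]
[-0.55, -1.58, -0.1, 0.2, 1.6, 0.6]
[-0.57, -1.58, -0.11, 0.2, 1.6, 0.6]
[-0.58, -1.57, -0.12, 0.2, 1.6, 0.6]
[-0.59, -1.57, -0.13, 0.2, 1.6, 0.6]
[-0.61, -1.56, -0.14, 0.2, 1.6, 0.6]
[-0.62, -1.55, -0.15, 0.2, 1.6, 0.6]
[-0.63, -1.55, -0.17, 0.2, 1.6, 0.6]
[-0.64, -1.54, -0.18, 0.2, 1.6, 0.6]
[-0.65, -1.54, -0.19, 0.2, 1.6, 0.6]
[-0.66, -1.53, -0.21, 0.2, 1.6, 0.6]
[-0.67, -1.52, -0.22, 0.2, 1.6, 0.6]
[-0.68, -1.52, -0.23, 0.2, 1.6, 0.6]
```

View pics/w2.png

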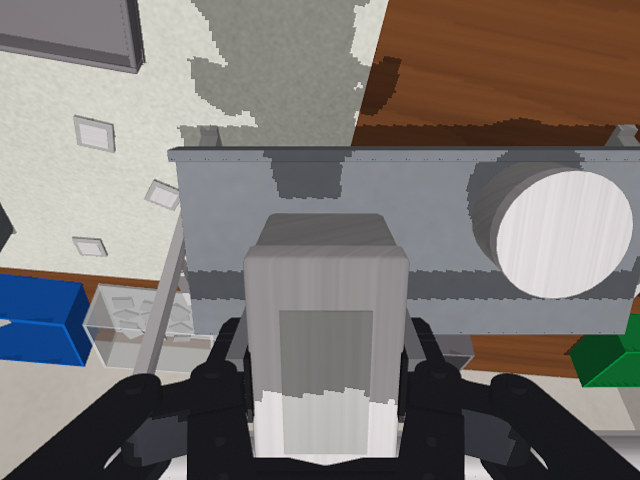

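```bash
python3 - <<'E'
from h import *
o=dict(readout.get_obs());print(o['ft_force'])
plan(np.array([.52,-.05,.215]),Rrack@R.from_rotvec(R.from_matrix(Rrack.T@down(-.02)).as_rotvec()*.5).as_matrix(),10,o)
E
```

```text
[ 1.16222848 -0.94095551 -3.84241288]
[0.07, -1.77, -0.46, 0.2, 1.6, 0.6]
[0.07, -1.77, -0.45, 0.2, 1.6, 0.6]
[0.06, -1.78, -0.44, 0.2, 1.6, 0.6]
[0.06, -1.78, -0.44, 0.2, 1.6, 0.6]
[0.05, -1.78, -0.43, 0.2, 1.6, 0.6]
[0.04, -1.78, -0.42, 0.2, 1.6, 0.6]
[0.03, -1.78, -0.41, 0.2, 1.6, 0.6]
[0.03, -1.78, -0.41, 0.2, 1.6, 0.6]
[0.02, -1.79, -0.4, 0.2, 1.6, 0.6]
[0.01, -1.79, -0.4, 0.2, 1.6, 0.6]
```

move_arm:
  series:
    - [[0.1,-1.8,-0.5,0.2,1.6,0.6,0],[0.1,-1.8,-0.5,0.2,1.6,0.6,0],[0.1,-1.8,-0.4,0.2,1.6,0.6,0],[0.1,-1.8,-0.4,0.2,1.6,0.6,0],[0.1,-1.8,-0.4,0.2,1.6,0.6,0],[0,-1.8,-0.4,0.2,1.6,0.6,0],[0,-1.8,-0.4,0.2,1.6,0.6,0],[0,-1.8,-0.4,0.2,1.6,0.6,0],[0,-1.8,-0.4,0.2,1.6,0.6,0],[0,-1.8,-0.4,0.2,1.6,0.6,0]]

```text
t: 7.7
position: [0.5201, -0.0528, 0.2142]
tcp_rot: [0.137, -0.04, 0.99, 0.011]
ft_force: [0.6, -0.3, -5.5]
grip_width: 0.0434
gripper_force: 62.4
```

```bash
python3 - <<'E'
from h import *
plan(np.array([.648,-.175,.19]),down(-.02),9)
E
```

```text
[-1.19, -1.47, 0.6, 0.2, 1.7, 0.6]
[-1.22, -1.46, 0.57, 0.2, 1.7, 0.6]
[-1.25, -1.44, 0.53, 0.2, 1.7, 0.6]
[-1.29, -1.43, 0.5, 0.2, 1.7, 0.6]
[-1.32, -1.41, 0.46, 0.2, 1.7, 0.6]
[-1.34, -1.4, 0.42, 0.2, 1.7, 0.6]
[-1.37, -1.38, 0.39, 0.2, 1.7, 0.6]
[-1.4, -1.36, 0.35, 0.2, 1.7, 0.6]
[-1.42, -1.35, 0.31, 0.2, 1.7, 0.6]
```

move_arm:
  series:
    - [[-1.2,-1.5,0.6,0.2,1.7,0.6,0],[-1.2,-1.5,0.6,0.2,1.7,0.6,0],[-1.3,-1.4,0.5,0.2,1.7,0.6,0],[-1.3,-1.4,0.5,0.2,1.7,0.6,0],[-1.3,-1.4,0.5,0.2,1.7,0.6,0],[-1.3,-1.4,0.4,0.2,1.7,0.6,0],[-1.4,-1.4,0.4,0.2,1.7,0.6,0],[-1.4,-1.4,0.4,0.2,1.7,0.6,0],[-1.4,-1.4,0.3,0.2,1.7,0.6,0],[0,0,0,0,0,0,0]]

```text
t: 8.95
position: [0.6492, -0.176, 0.1885]
tcp_rot: [0.004, 0.007, 1.0, -0.004]
ft_force: [-0.8, 0.3, -6.0]
grip_width: 0.0432
gripper_force: 62.7
```

move_arm:
  series:
    - [[0,0,0,0,0,0,0],[0,0,0,0,0,0,0],[0,0,0,0,0,0,0],[0,0,0,0,0,0,0],[0,0,0,0,0,0,0],[0,0,0,0,0,0,0],[0,0,0,0,0,0,0],[0,0,0,0,0,0,0],[0,0,0,0,0,0,0],[0,0,0,0,0,0,0]]

```text
t: 10.2
position: [0.6486, -0.1748, 0.1908]
tcp_rot: [0.005, 0.007, 1.0, -0.003]
ft_force: [0.6, 0.3, -4.3]
grip_width: 0.0431
gripper_force: 62.7
```

```bash
python3 - <<'E'
from h import *
o=readout.get_obs();print(o['ft_force'])
p=np.array(o['position']);im,d,K,W=cam('wrist');q=cloud(d,K,W).reshape(-1,3)
t=q[(abs(q[:,0]-p[0])<.06)&(abs(q[:,1]-p[1])<.03)&(abs(q[:,2]-p[2]-.037)<.008)]
print(len(t),np.percentile(t,[1,99],axis=0).round(4));print(np.linalg.lstsq(np.c_[t[:,:2]-p[:2],np.ones(len(t))],t[:,2],rcond=None)[0])
plan(np.array([.648,-.175,.19]),down(-.02),1)
im,d,K,W=cam('scene');q=cloud(d,K,W).reshape(-1,3)
t=q[(abs(q[:,0]-.66)<.09)&(abs(q[:,1]+.175)<.06)&(q[:,2]>.105)&(q[:,2]<.124)];print(len(t),np.percentile(t,[1,50,99],axis=0).round(4))
cv2.imwrite('pics/s2.png',cv2.resize(im[240:460,240:460],(600,600),interpolation=2))
E
```

```text
[ 0.58599729  0.28510899 -4.33350716]
34558 [[ 0.6082 -0.1999  0.2211]
 [ 0.6758 -0.1493  0.2326]]
[ 0.02837633 -0.00642062  0.22748448]
[0.06, -0.01, 0.08, -0.3, 0.6, 0.3]
1359 [[ 0.5979 -0.2147  0.111 ]
 [ 0.6609 -0.1894  0.116 ]
 [ 0.7182 -0.1384  0.1209]]
```

View pics/s2.png

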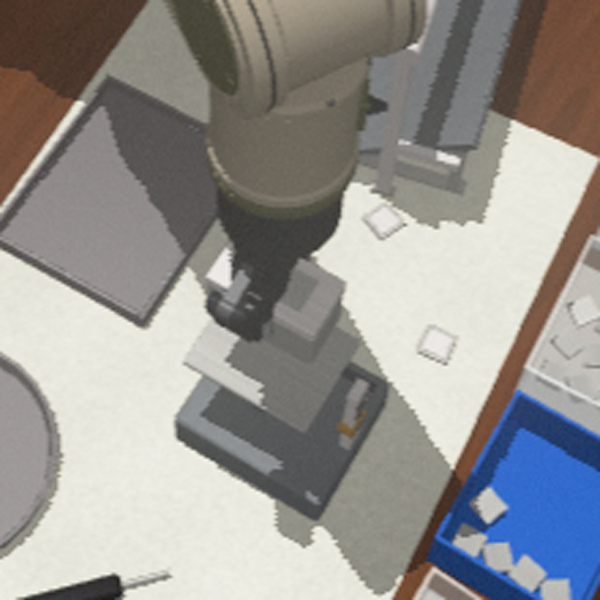

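The tin hangs over the pan in the scene crop at (310,310), with the pan at (270,370) and the brass mark at (350,425). I'm levelling it and lowering onto the spring.

move_arm:
  series:
    - [[0,0,0.5,-0.3,1.3,0.3,0],[0,0,1.5,0,0,0,0],[0,0,1.5,0,0,0,0],[0,0,1.3,0,0,0,0],[0,0,1,0,0,0,0],[0,0,0.8,0,0,0,0],[0,0,0.8,0,0,0,0],[0,0,0.7,0,0,0,0],[0,0,0.6,0,0,0,0],[0,0,0.5,0,0,0,0]]

```text
t: 11.55
position: [0.6478, -0.1749, 0.0988]
tcp_rot: [-0.006, 0.01, 1.0, -0.0]
ft_force: [0.2, -0.1, -0.8]
grip_width: 0.0435
gripper_force: 63.3
```

move_arm:
  series:
    - [[0,0,0.2,0,0,0,0],[0,0,0,0,0,0,0],[0,0,0,0,0,0,0],[0,0,0,0,0,0,0],[0,0,0,0,0,0,0],[0,0,0,0,0,0,0],[0,0,0,0,0,0,0],[0,0,0,0,0,0,0],[0,0,0,0,0,0,0],[0,0,0,0,0,0,0]]

```text
t: 12.8
position: [0.6475, -0.1749, 0.0968]
tcp_rot: [-0.006, 0.01, 1.0, -0.0]
ft_force: [2.9, 0.4, -1.3]
grip_width: 0.043
gripper_force: 63.3
```

move_arm:
  series:
    - [[0,0,0,0,0,0,0.6],[0,0,0,0,0,0,0.8],[0,0,0,0,0,0,0.8],[0,0,0,0,0,0,0.8],[0,0,0,0,0,0,0.8],[0,0,0,0,0,0,0.8],[0,0,0,0,0,0,0.8],[0,0,0,0,0,0,0.8],[0,0,0,0,0,0,0.8],[0,0,0,0,0,0,0.8]]

```text
t: 14.05
position: [0.6475, -0.1749, 0.0968]
tcp_rot: [-0.006, 0.01, 1.0, -0.0]
ft_force: [0.1, 0.3, 0.3]
grip_width: 0.068
gripper_force: 0.0
```

```bash
python3 - <<'E'
from h import *
o=readout.get_obs();print(o['ft_force'],o['gripper_force'],o['grip_width'],o['position'])
p=np.array(o['position']);im,d,K,W=cam('wrist');cv2.imwrite('pics/w3.png',im);q=cloud(d,K,W).reshape(-1,3)
t=q[(abs(q[:,0]-p[0])<.06)&(abs(q[:,1]-p[1])<.021)&(abs(q[:,2]-p[2]-.037)<.018)]
print(len(t),np.percentile(t,[1,50,99],axis=0).round(4));print(np.linalg.lstsq(np.c_[t[:,:2]-p[:2],np.ones(len(t))],t[:,2],rcond=None)[0])
im,d,K,W=cam('scene');q=cloud(d,K,W).reshape(-1,3)
t=q[(abs(q[:,0]-.66)<.09)&(abs(q[:,1]+.175)<.04)&(q[:,2]>.06)&(q[:,2]<.1)]
h,e=np.histogram(t[:,2],bins=np.arange(.06,.1,.002));print(h,e[np.argmax(h)])
cv2.imwrite('pics/s3.png',np.hstack([cv2.resize(im[300:440,290:430],(600,600),interpolation=2)]))
E
```

```text
[0.06034081 0.26981629 0.26737667] 0.0 0.06802397045971854 [ 0.6474769  -0.17487828  0.09680006]
30296 [[ 0.6073 -0.1954  0.118 ]
 [ 0.6387 -0.1749  0.1254]
 [ 0.6831 -0.1543  0.1269]]
[ 0.01508393 -0.00066542  0.12536078]
[  2   3   1   1   3  14  68 176 180 100  39  20  21  17  12  11  14  11
  17   7] 0.07600000000000001
```

View pics/s3.png

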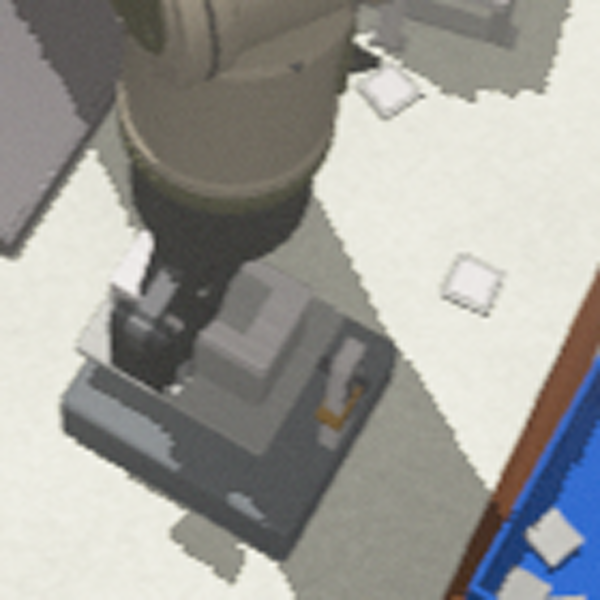

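View pics/w3.png

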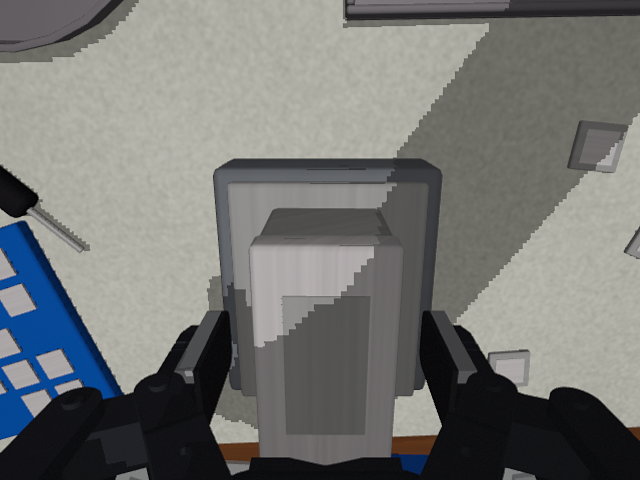

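The wrist view shows the tin standing level on the pan at (325,340), with the fingers clear of it. In the scene crop the pointer at (350,385) hangs beside the brass mark at (340,405), too coarse to judge by eye. Depth is clear, though: pan top is about 0.076, so it sank 38–39 mm against 32.7 (about 0.47 kg), and the pointer is at about 0.073, below the mark at 0.0793. The tin is full and goes in the rectangular tray. I'll hold a moment longer, regrasp and lift.

move_arm:
  series:
    - [[0,0,0,0,0,0,0.8],[0,0,0,0,0,0,0.8],[0,0,0.3,0,0,0,0.8],[0,0,0.3,0,0,0,0.8],[0,0,0,0,0,0,0],[0,0,0,0,0,0,0],[0,0,0,0,0,0,0],[0,0,0,0,0,0,0],[0,0,0,0,0,0,0],[0,0,0,0,0,0,0]]

```text
t: 15.4
position: [0.6473, -0.1749, 0.0908]
tcp_rot: [-0.007, 0.01, 1.0, -0.0]
ft_force: [-0.7, 1.0, -0.3]
grip_width: 0.0433
gripper_force: 63.3
```

```bash
python3 - <<'E'
from h import *
o=readout.get_obs();p=np.array(o['position']);im,d,K,W=cam('wrist');q=cloud(d,K,W).reshape(-1,3)
t=q[(abs(q[:,0]-p[0])<.06)&(abs(q[:,1]-p[1])<.018)&(abs(q[:,2]-p[2]-.037)<.014)]
print(o['grip_width'],o['ft_force'],p,np.percentile(t,[1,50,99],axis=0).round(4))
o2=dict(o);o2['position']=p+[0,0,.11]
plan(np.array([.455,-.0734,.11]),down(0.),10,o2)
E
```

```text
0.04331299127727358 [-0.67525625  1.04496529 -0.28310127] [ 0.64732173 -0.17490052  0.09076844] [[ 0.6073 -0.1925  0.1171]
 [ 0.6361 -0.1749  0.1254]
 [ 0.6773 -0.1573  0.1268]]
[1.93, 0.98, 0.93, 0.0, -0.1, -0.1]
[1.93, 0.98, 0.93, 0.0, -0.1, -0.1]
[1.93, 0.98, 0.93, 0.0, -0.1, -0.1]
[1.93, 0.99, 0.93, 0.0, -0.1, -0.1]
[1.93, 0.99, 0.92, 0.0, -0.1, -0.1]
[1.93, 1.0, 0.92, 0.0, -0.1, -0.1]
[1.93, 1.0, 0.92, 0.0, -0.1, -0.1]
[1.93, 1.0, 0.92, 0.0, -0.1, -0.1]
[1.92, 1.01, 0.91, 0.0, -0.1, -0.1]
[1.92, 1.01, 0.91, 0.0, -0.1, -0.1]
```

move_arm:
  series:
    - [[0,0,-0.6,0,0,0,0],[0,0,-1.2,0,0,0,0],[0,0,-1.3,0,0,0,0],[0,0,-1.3,0,0,0,0],[0,0,-1.3,0,0,0,0],[0,0,-1.3,0,0,0,0],[0,0,-1.3,0,0,0,0],[0,0,-1.2,0,0,0,0],[0,0,-1,0,0,0,0],[0,0,-0.5,0,0,0,0]]

```text
t: 16.7
position: [0.6489, -0.1749, 0.2015]
tcp_rot: [-0.006, 0.01, 1.0, -0.0]
ft_force: [0.2, -0.3, -5.2]
grip_width: 0.0433
gripper_force: 63.0
```

move_arm:
  series:
    - [[1.9,1.0,0.4,0,-0.1,-0.1,0],[2,1.0,0.5,0,-0.1,-0.1,0],[2,1.0,0.8,0,-0.1,-0.1,0],[2,1.0,1,0,-0.1,-0.1,0],[2,1.0,1.1,0,-0.1,-0.1,0],[2,1.0,1.1,0,-0.1,-0.1,0],[2,1.0,1.1,0,-0.1,-0.1,0],[2,1.0,1.1,0,-0.1,-0.1,0],[1.9,1.1,1.1,0,-0.1,-0.1,0],[1.4,1.0,1,0,-0.1,-0.1,0]]

```text
t: 17.95
position: [0.4566, -0.0713, 0.1093]
tcp_rot: [0.002, 0.001, 1.0, 0.0]
ft_force: [-0.3, 0.4, -4.4]
grip_width: 0.0431
gripper_force: 62.9
```

move_arm:
  series:
    - [[0,0,0.5,0,0,0,0],[0,0,0.7,0,0,0,0],[0,0,0.7,0,0,0,0],[0,0,0.7,0,0,0,0],[0,0,0.7,0,0,0,0],[0,0,0.7,0,0,0,0],[0,0,0.5,0,0,0,0],[0,0,0,0,0,0,0],[0,0,0,0,0,0,0],[0,0,0,0,0,0,0]]

```text
t: 19.2
position: [0.458, -0.0715, 0.065]
tcp_rot: [0.002, 0.001, 1.0, -0.0]
ft_force: [-0.7, 0.2, -4.2]
grip_width: 0.0431
gripper_force: 63.0
```

```bash
python3 - <<'E'
from h import *
o=readout.get_obs();p=np.array(o['position']);im,d,K,W=cam('wrist');q=cloud(d,K,W).reshape(-1,3)
t=q[(abs(q[:,0]-p[0])<.06)&(abs(q[:,1]-p[1])<.018)&(abs(q[:,2]-p[2]-.035)<.009)]
print(o['grip_width'],o['ft_force'],p,np.percentile(t,[1,50,99],axis=0).round(4))
print(np.linalg.lstsq(np.c_[t[:,:2]-p[:2],np.ones(len(t))],t[:,2],rcond=None)[0])
f=q[(abs(q[:,0]-.415)<.02)&(abs(q[:,1]+.073)<.1)&(q[:,2]<.012)];print('floor',len(f),np.median(f,0))
plan(np.array([.455,-.0734,p[2]]),down(0.),1)
E
```

```text
0.04306794138142096 [-0.65107025  0.22604384 -4.16417551] [ 0.45803564 -0.07152442  0.06498967] [[ 0.4176 -0.0892  0.0928]
 [ 0.4465 -0.0715  0.0996]
 [ 0.4871 -0.0539  0.1012]]
[0.03461806 0.00055857 0.09976019]
floor 31119 [ 0.41363857 -0.07322894  0.00404571]
[0.3, -0.19, 0.0, 0.0, 0.3, -0.1]
```

move_arm:
  series:
    - [[0,0,0.5,0,0.8,0,0],[0,0,0.7,0,0,0,0],[0,0,0.7,0,0,0,0],[0,0,0.6,0,0,0,0],[0,0,0.5,0,0,0,0],[0,0,0.4,0,0,0,0],[0,0,0.3,0,0,0,0],[0,0,0.2,0,0,0,0],[0,0,0.2,0,0,0,0],[0,0,0,0,0,0,0]]

```text
t: 20.5
position: [0.4575, -0.0716, 0.0237]
tcp_rot: [-0.005, 0.001, 1.0, -0.0]
ft_force: [-0.1, -0.3, -3.5]
grip_width: 0.0437
gripper_force: 63.0
```

move_arm:
  series:
    - [[0,0,0.1,0,0,0,0],[0,0,0.1,0,0,0,0],[0,0,0.1,0,0,0,0],[0,0,0,0,0,0,0],[0,0,0,0,0,0,0],[0,0,0,0,0,0,0],[0,0,0,0,0,0,0],[0,0,0,0,0,0,0],[0,0,0,0,0,0,0],[0,0,0,0,0,0,0]]

```text
t: 21.75
position: [0.4575, -0.0716, 0.0208]
tcp_rot: [-0.005, 0.001, 1.0, -0.0]
ft_force: [0.3, 0.3, -4.2]
grip_width: 0.0432
gripper_force: 63.0
```

move_arm:
  series:
    - [[0,0,0.1,0,0,0,0],[0,0,0,0,0,0,0],[0,0,0.1,0,0,0,0],[0,0,0,0,0,0,0],[0,0,0,0,0,0,0],[0,0,0,0,0,0,0],[0,0,0,0,0,0,0],[0,0,0,0,0,0,0],[0,0,0,0,0,0,0],[0,0,0,0,0,0,0]]

```text
t: 23.0
position: [0.4577, -0.0716, 0.0195]
tcp_rot: [-0.005, 0.001, 1.0, 0.0]
ft_force: [-6.7, 2.0, 15.6]
grip_width: 0.0434
gripper_force: 65.5
```

Contact with the floor at 16 N. Easing back 0.5 mm and letting go, then rising.

move_arm:
  series:
    - [[0,0,-0.05,0,0,0,0],[0,0,0,0,0,0,0.6],[0,0,0,0,0,0,0.8],[0,0,0,0,0,0,0.9],[0,0,0,0,0,0,0.9],[0,0,0,0,0,0,0.9],[0,0,0,0,0,0,0.9],[0,0,-0.5,0,0,0,0.9],[0,0,-1,0,0,0,0.9],[0,0,-1.5,0,0,0,0.9]]

```text
t: 24.25
position: [0.4577, -0.0718, 0.0501]
tcp_rot: [-0.005, 0.001, 1.0, -0.0]
ft_force: [-1.4, -0.3, 0.3]
grip_width: 0.0769
gripper_force: 0.0
```

move_arm:
  series:
    - [[0,0,-2,0,0,0,0.9],[0,0,-2,0,0,0,0.9],[0,0,-2,0,0,0,0.9],[0,0,-2,0,0,0,0.9],[0,0,-2,0,0,0,0.9],[0,0,-1,0,0,0,0.9],[0,0,-0.5,0,0,0,0.9],[0,0,0,0,0,0,0.9],[0,0,0,0,0,0,0.9],[0,0,0,0,0,0,0.9]]

```text
t: 25.5
position: [0.4586, -0.0717, 0.164]
tcp_rot: [-0.005, 0.001, 1.0, -0.0]
ft_force: [0.4, -0.4, -0.6]
grip_width: 0.077
gripper_force: 0.0
```

```bash
python3 - <<'E'
from h import *
o=readout.get_obs();p=np.array(o['position']);im,d,K,W=cam('wrist');cv2.imwrite('pics/w4.png',im);q=cloud(d,K,W).reshape(-1,3)
t=q[(abs(q[:,0]-.457)<.06)&(abs(q[:,1]+.072)<.04)&(abs(q[:,2]-.0545)<.006)]
print(o['t'],o['ft_force'],o['gripper_force'],p,np.percentile(t,[1,50,99],axis=0).round(4))
print(np.linalg.lstsq(np.c_[t[:,:2]-p[:2],np.ones(len(t))],t[:,2],rcond=None)[0])
im,d,K,W=cam('top')
E
```

```text
25.5 [ 0.43490776 -0.44592003 -0.64454808] 0.0 [ 0.45860492 -0.07170773  0.16396404] [[ 0.4179 -0.0936  0.0519]
 [ 0.4545 -0.0716  0.0543]
 [ 0.4968 -0.0496  0.056 ]]
[ 1.11084443e-03 -1.21402125e-05  5.42442788e-02]
```

View pics/w4.png

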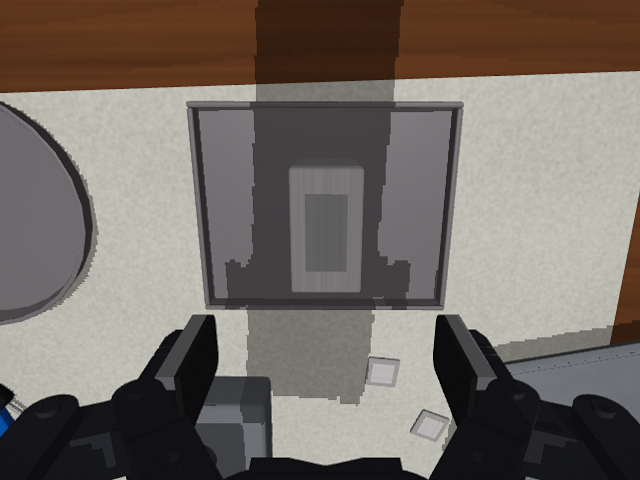

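The tin stands flat in the middle of the tray, with its lid at (327,228), a height of 0.054 and a tilt of about 0.001. The gripper is clear, so I'm handing the job in.

```bash
python3 -c "
from h import *
print(ticket.finish_job())"
```

```text
the job is handed in; nothing more can be done
None
```

The tin weighed about 0.47 kg on the scale, over the 0.400 kg mark, so it counted as full; I set it flat, lid up, in the middle of the rectangular tray and handed the job in at about 25.6 s (no verdict was shown).

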